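# Open the ratchet jar holder

## Task

Open the jam-jar holder so that the jars can be taken out: press the release plate on top of its sliding jaw fully down and, keeping it down, push the jaw back along its bar, away from the jars, until it is fully home against the end stop. Then let go, so that the release springs up again. Only press and push: leave the jars and the pepper mill standing where they are, not shifted, tipped or lifted.

Things in the scene. Friction and masses are not known exactly. Their poses are not given: they have to be found in the camera images.
- holder: Jar holder fixed to the worktop: wooden board 110 x 410 x 12 mm. Origin: centre of its underside. y runs along the bar from the jars to the end stop, z up. Fixed end plate at y = -190 mm (top 68 mm above worktop), two jars, sliding jaw, black end stop at y = +185 mm (70 mm wide, top 64 mm). The aluminium bar is 20 mm wide, top at 42 mm, with saw teeth (pitch 20 mm) on its flanks.
- jaw (a joint): Jaw's travel back along the bar (holder +y, away from the jars), m. Starts at 0 to 0.006; 0.126 is home at the stop. With the release up it cannot go back past about 0.007; with it down it slides against 2 N. From the jars' side: face plate (80 mm wide, top 82 mm above worktop), release plate, upright push plate (70 wide, 10 thick, top 96 mm); 70 mm free between the two plates.
- release (a joint): How far the release plate is pressed down, m: 0 up, 0.011 fully down. The pawl pins are clear of the teeth from about 0.0075. A spring pushes it up, 2.4 N at the top to 4.8 N fully down; let go, it rises by itself, and if let up before the jaw is home the pins catch the next teeth. A finger pressing on it drags the jaw along both ways.
- release_top (a point): Centre of the top of the release plate, a level ribbed black plate 50 mm across and 62 mm along the bar, 67 mm above the worktop when up, 56 mm when pressed. It rides on the jaw between face plate and push plate; the point moves with it.
- push_face (a point): On the jaw's upright push plate, middle of the face that looks at the release plate and the jars: 35 mm along holder +y from release_top, 85 mm above the worktop, 11 mm below the plate's top edge. A finger standing on the release plate meets this face when it moves towards holder +y. Moves with the jaw.
- jar_a: Closed jam jar with a screw lid, 60 mm across and 75 mm tall, loose in the holder next to the fixed end plate. Origin: centre of its underside.
- jar_b: Like jar_a, loose in the holder next to the sliding jaw, a few mm from its face plate.
- jar_c: Closed jam jar, 60 mm across and 75 mm tall, loose on the worktop at the far left. Origin: centre of its underside.
- mill: Wooden pepper mill, 52 mm across and 140 mm tall, loose on the worktop at the far left. Origin: centre of its underside.

How it is judged:
By the outcome, as a careful person would: the job done as asked, in the order asked, and still so for the second after the job is handed in, with the robot touching nothing.
It also fails if it takes over 32 s, if anything falls off the work surface, if the arm or the gripper's body presses on something with over 40 N, if the wrist force passes 120 N, or if a joint passes its speed limit or range.

## Robot

A 7-joint arm with a two-finger parallel gripper is mounted at the origin on a cart in front of the work surface, level with it; the furniture and walls round the work are solid. World frame = base frame: x ahead of the robot, y to its left, z up, the work surface at z = 0. Lengths are in mm, angles in rad, forces in N, time in s.
With the tool pointing down it reaches from about 425 to 1025 mm from the base axis. Payload 3.6 kg.
Tool frame: the origin (TCP) lies midway between the tips of the shut fingers; the grasp point (between the pads) lies 19 mm behind it (r.grip_point_offset is the distance from the TCP to the grasp point, in mm); z points along the fingers, y is the direction in which the jaws open and shut (so a half turn about z gives the same grasp; the last joint's range is limited). The gripper opens to 85 mm and grips with 20 to 120 N. Pads are 22 mm wide; open, the fingers measure 114 mm over their backs; the gripper's body (76 mm by 85 mm) begins 54 mm behind the grasp point. The pads swing forward as they close: fully open they stand 13 mm farther back than shut.
Start: joints at [-0.093, 0.591, 0.048, 1.609, -0.033, 0.943, -0.034], TCP at [725.003, 0.003, 231.302] pointing down, gripper open.
Joint ranges: [-2.69, 2.69], [-0.47, 2.24], [-1.27, 1.36], [0.19, 2.51], [-1.53, 4.68], [0.08, 2.07], [-3.09, 3.09]. Speed limits (rad/s): [2.57, 2.57, 3.14, 3.14, 3.14, 3.14, 3.14].

## Interface

Orientations are given as a unit quaternion [x, y, z, w].
In Python, from plant import r, imaging gives the robot as it stands.
- The arm moves only by the shell command python3 -m crank 'ROWS'. ROWS is JSON, a list of rows, each an object with "slide": the shift along the world's x, y, z in m, a list of three; "spin": the turn about the world's z in degrees; "jaw": the finger opening in m, from 0 to 0.0854. In form: [{"slide": [x, y, z], "spin": spin, "jaw": jaw}, ...]. A call has 1 to 20 rows; each row is the pose to reach, as a shift and turn from the pose commanded when the call began; what a row does not reach only later rows make up. A row lasts 1/12 s, in which the tool goes at most 41.7 mm and 7.16 degrees, less where a joint would pass 70% of its speed; a pose out of reach is approached as far as the arm can. A call with a gripper value outside its range is refused whole. The fingers move at their own pace and stop on an object; the grip force is fixed at half the most. Time passes only in rows, so rows that repeat a pose let the fingers close. It gives the time, the measured TCP pose, the force and the opening at its end, in the units of the state.
- r.observe(): the state, without advancing time (a new reading comes with each control period).
- imaging.camera(name): name is "scene" or "side" or "wrist"; returns the picture (400x640x3 uint8, red, green, blue); there is no depth.
- imaging.camera_params(name): a dict with "K" (3x3 intrinsics, pixels), "R" (3x3) and "t" (3): a world point X has camera coordinates R X + t; the wrist camera has in their place "mount" (4x4, takes a point from camera to tool coordinates, whose origin is the TCP and whose axes are the flange's). Camera axes: x right, y down, z forward; pixel columns grow to the right and rows downward; lengths in mm; the calibration is good to about 2 mm. A picture is of the moment at which its call begins: read the wrist's pose just before it. camera_params takes no time and is no camera call.
- r.hand_in(): hands the job in, once; it reports no verdict.
The state is a dict: "time": time; "q": joint angles; "joint_vel": joint speeds; "effort": joint torques, N m; "tcp_pos": TCP position; "ee_rot": TCP orientation; "contact_force": force on the tool from outside, world axes, zero at the start; "moment": the same for the moment, N m; "grip_width": finger opening in mm.
Only numpy, scipy, OpenCV 4.12 (cv2) and the standard library are available. Lean on these libraries where they do the work, as an engineer would, in place of code of your own. Each camera call takes 0.05 s, during which the arm holds its last target.

## Working session

There is one attempt and no reset: what is moved stays moved. The work goes in short steps, Python scripts to look and compute and a shell command to move; the robot and the scene stay as the last step left them, time stands still between calls to the robot, and variables do not carry over. Pictures are saved under pics/ and viewed, and the job is handed in when it is done.

```bash
mkdir -p pics; ls; python3 - <<'E'
from plant import r, imaging
import cv2
s=r.observe(); print({k:s[k] for k in('time','tcp_pos','ee_rot','contact_force','grip_width')})
for n in("scene","side","wrist"):
    cv2.imwrite(f"pics/{n}0.png",imaging.camera(n)[:,:,::-1])
    p=imaging.camera_params(n); print(n,{k:v.tolist() if hasattr(v,'tolist') else v for k,v in p.items()})
E
```

```text
pics
{'time': 0.0, 'tcp_pos': array([7.24161608e+02, 1.49537861e-02, 2.30128480e+02]), 'ee_rot': array([ 0.70706404,  0.70714863, -0.00083335, -0.00075269]), 'contact_force': array([-0.52360782, -0.1296552 , -1.20517145]), 'grip_width': 85.30075862818472}
scene {'K': [[390.9990350484041, 0.0, 321.4824074434235], [0.0, 390.9990350484041, 197.82965857668643], [0.0, 0.0, 1.0]], 'R': [[-0.8791673769274001, -0.476328015013803, 0.013279512777389686], [-0.3632863595089985, 0.6519694533819282, -0.6655515403419694], [0.30836300741381617, -0.5899554677853913, -0.746233744673093]], 't': [536.9335534571723, 240.69443092157215, 982.288990193111]}
side {'K': [[374.8938831700621, 0.0, 322.192468782092], [0.0, 374.8938831700621, 193.91494150226544], [0.0, 0.0, 1.0]], 'R': [[-0.8808601421901564, -0.4730965920808624, 0.01627957192961285], [-0.3145665808967583, 0.5593009086755943, -0.7669617720183828], [0.35374182122511394, -0.6807070648348881, -0.641486255347853]], 't': [557.8391615734896, 212.9578172618876, 822.3223137235246]}
wrist {'K': [[329.6273431772141, 0.0, 319.064817080965], [0.0, 329.6273431772141, 204.9033640643028], [0.0, 0.0, 1.0]], 'mount': [[-0.0008815710145565316, -0.9485172894003826, -0.3167241300265805, 82.00018864011498], [0.9999990422789018, -0.000498272226628083, -0.0012911878499384064, -0.11365170677324343], [0.0010668991620351339, -0.3167249649669821, 0.9485168202477166, -142.26087159737077], [0.0, 0.0, 0.0, 1.0]]}
```

View pics/scene0.png

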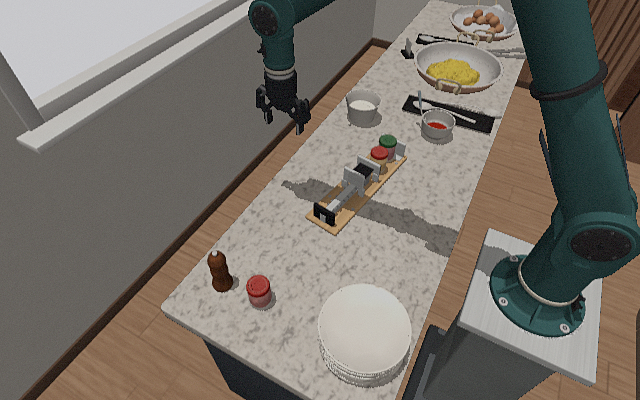

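View pics/side0.png

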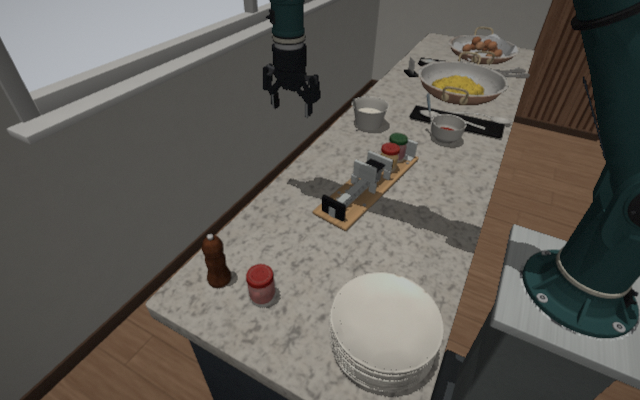

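View pics/wrist0.png

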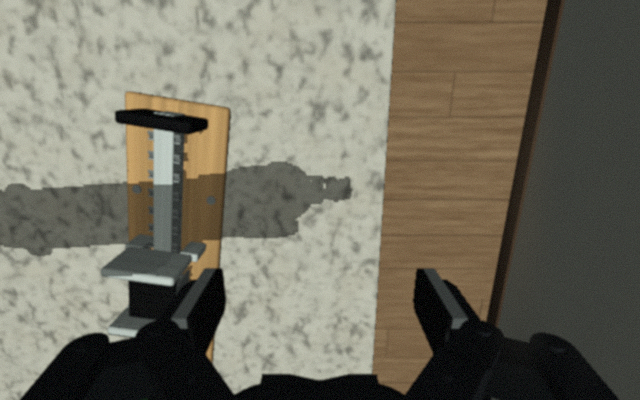

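The scene and side views show the black stop at about (325,214), the jaw at (360,172) and the jars at (380,155) and (388,143). In the wrist view the stop is at (162,120), the push plate top at (150,262) and the release at (152,298), with the bar running nearly along world y. Next I'll cast rays onto known heights and triangulate.

```bash
cat > h.py <<'E'
from plant import r, imaging
import numpy as np, cv2
from scipy.spatial.transform import Rotation as Ro
def cam(name,s=None):
    p=imaging.camera_params(name);K=np.array(p['K'])
    if name=='wrist':
        s=s or r.observe()
        T=np.eye(4);T[:3,:3]=Ro.from_quat(s['ee_rot']).as_matrix();T[:3,3]=s['tcp_pos']
        M=T@np.array(p['mount']); return K,M[:3,:3].T,-M[:3,:3].T@M[:3,3]
    return K,np.array(p['R']),np.array(p['t'])
def ray(c,uv):
    K,R,t=c; d=R.T@np.linalg.solve(K,[*uv,1]); return -R.T@t,d/np.linalg.norm(d)
def plane(c,uv,z):
    o,d=ray(c,uv); return o+d*(z-o[2])/d[2]
def tri(cs,uvs):
    A=np.zeros((3,3));b=np.zeros(3);L=[]
    for c,u in zip(cs,uvs):
        o,d=ray(c,u);P=np.eye(3)-np.outer(d,d);A+=P;b+=P@o;L.append((o,P))
    x=np.linalg.solve(A,b); return x,[float(np.linalg.norm(P@(x-o))) for o,P in L]
def proj(c,X):
    K,R,t=c;v=K@(R@np.asarray(X,float)+t);return v[:2]/v[2]
E
python3 - <<'E'
import cv2,numpy as np
def up(n,x,y,w,h,k,o):
    i=cv2.imread(f'pics/{n}.png')[y:y+h,x:x+w];cv2.imwrite(f'pics/{o}.png',cv2.resize(i,None,fx=k,fy=k,interpolation=cv2.INTER_CUBIC))
up('scene0',300,125,120,110,5,'sceneZ'); up('wrist0',90,80,160,290,2,'wristZ')
up('side0',305,120,120,110,5,'sideZ')
E
```

```text
(no output)
```

View pics/sceneZ.png

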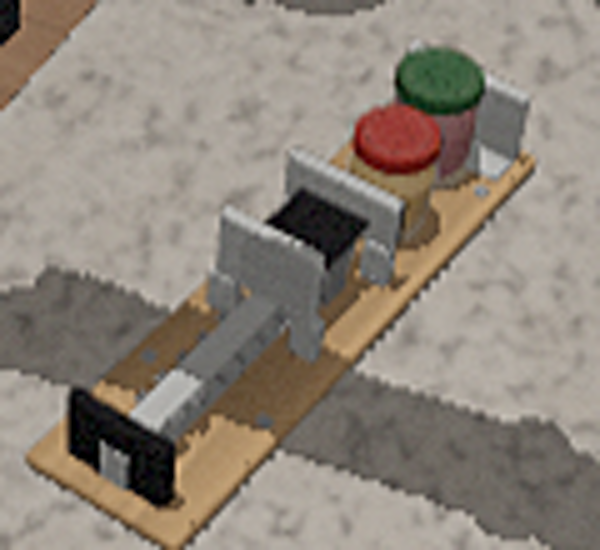

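View pics/wristZ.png

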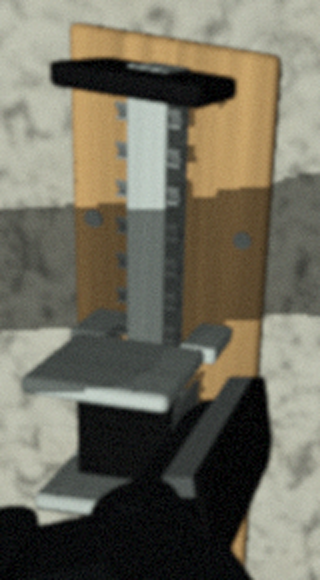

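View pics/sideZ.png

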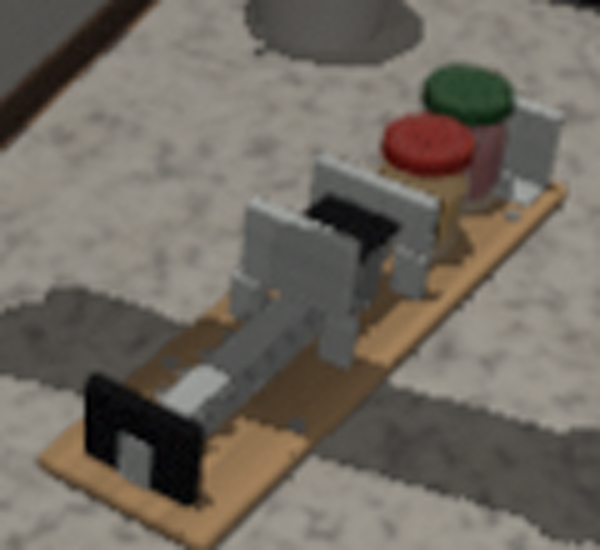

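```bash
python3 - <<'E'
from h import *
np.set_printoptions(precision=1,suppress=True)
w=cam('wrist');sc=cam('scene');sd=cam('side')
S=lambda x,y:(300+(x-2)/5,125+(y-2)/5); D=lambda x,y:(305+(x-2)/5,120+(y-2)/5); W=lambda x,y:(90+x/2,80+y/2)
print('tri pushtop left', tri([sc,sd],[S(322,263),D(360,247)]),'right',tri([sc,sd],[S(222,207),D(250,200)]))
print('3view L(-x)?',tri([sc,sd,w],[S(322,263),D(360,247),W(25,383)]),tri([sc,sd,w],[S(222,207),D(250,200),W(168,403)]))
for n,c,f,pts in (('scene',sc,S,[(222,207),(322,263)]),('side',sd,D,[(250,200),(360,247)]),('wrist',w,W,[(25,383),(168,403)])):
    print('push top',n,[plane(c,f(*p),96) for p in pts])
print('rel far edge', [plane(sc,S(*p),67) for p in [(305,190),(367,222),(325,265)]],[plane(sd,D(*p),67) for p in[(322,195),(400,228)]])
print('rel wrist',[plane(w,W(*p),67) for p in[(78,472)]])
print('board end',[plane(w,W(*p),12) for p in[(72,25),(278,60)]],[plane(sc,S(*p),12) for p in[(28,460),(178,548),(533,160)]],[plane(sd,D(*p),12) for p in[(40,460),(208,548),(567,190)]])
print('stop top',[plane(w,W(*p),64) for p in[(52,62),(235,80)]],[plane(sc,S(*p),64) for p in[(70,388),(175,440)]],[plane(sd,D(*p),64) for p in[(88,374),(205,424)]])
E
```

```text
tri pushtop left (array([510.1, -64.6, 106.5]), [1.2422843967158894, 1.2422843967159019]) right (array([582.1, -85. ,  99.4]), [1.4847248085492852, 1.4847248085494997])
3view L(-x)? (array([515.1, -79. ,  93.5]), [1.8022316589414393, 2.2989837805814948, 0.5761138190307343]) (array([583.8, -88.5,  96. ]), [1.3470443620174026, 1.7498803396907139, 0.5091985576654874])
push top scene [array([585. , -87.9,  96. ]), array([514.8, -74.4,  96. ])]
push top side [array([582.4, -89.8,  96. ]), array([513.3, -78.8,  96. ])]
push top wrist [array([517.6, -77.2,  96. ]), array([584.2, -88. ,  96. ])]
rel far edge [array([ 559.3, -154.4,   67. ]), array([ 514.9, -147.1,   67. ]), array([ 522. , -101.4,   67. ])] [array([ 563.8, -154.3,   67. ]), array([ 512.5, -145.8,   67. ])]
rel wrist [array([ 513.6, -149.4,   67. ])]
board end [array([523.2,  84.4,  12. ]), array([628.6,  66.9,  12. ])] [array([624.2,  73.5,  12. ]), array([520.4,  87.4,  12. ]), array([ 459.4, -311. ,   12. ])] [array([624.5,  70.2,  12. ]), array([519.1,  85.8,  12. ]), array([ 456.7, -313.4,   12. ])]
stop top [array([540.2,  68.3,  64. ]), array([622.1,  60.3,  64. ])] [array([607.7,  53.5,  64. ]), array([539.3,  58.5,  64. ])] [array([607.2,  50.7,  64. ]), array([538.1,  56.3,  64. ])]
```

The heights check out: the three-view push plate top comes to 93.5–96 mm. The holder yaw is about -8.8°, and the release centre is about (543,-120). I'll go above it with the fingers shut, aligned, and 12 mm towards the push plate.

```bash
python3 -m crank '[{"slide":[-0.015,-0.009,0],"spin":-2,"jaw":0},{"slide":[-0.04,-0.024,0],"spin":-4,"jaw":0},{"slide":[-0.07,-0.042,0],"spin":-6,"jaw":0},{"slide":[-0.1,-0.06,0],"spin":-8,"jaw":0},{"slide":[-0.13,-0.078,0],"spin":-8.8,"jaw":0},{"slide":[-0.155,-0.094,-0.01],"spin":-8.8,"jaw":0},{"slide":[-0.17,-0.103,-0.03],"spin":-8.8,"jaw":0},{"slide":[-0.179,-0.108,-0.055],"spin":-8.8,"jaw":0},{"slide":[-0.179,-0.108,-0.075],"spin":-8.8,"jaw":0},{"slide":[-0.179,-0.108,-0.09],"spin":-8.8,"jaw":0},{"slide":[-0.179,-0.108,-0.09],"spin":-8.8,"jaw":0},{"slide":[-0.179,-0.108,-0.09],"spin":-8.8,"jaw":0}]'
python3 - <<'E'
from h import *
s=r.observe(); print(s['time'],s['tcp_pos'],s['ee_rot'],s['contact_force'],s['grip_width'])
for n in("scene","side","wrist"):
    i=imaging.camera(n)[:,:,::-1]; cv2.imwrite(f"pics/{n}1.png",i)
    if n!='wrist':
        x,y=(300,90) if n=='scene' else (305,90)
        cv2.imwrite(f"pics/{n}1Z.png",cv2.resize(i[y:y+140,x:x+130],None,fx=4,fy=4,interpolation=cv2.INTER_CUBIC))
E
```

```text
time: 1.15
tcp_pos: [545.4, -107.9, 140.7]
ee_rot: [0.759, 0.651, -0.001, -0.001]
contact_force: [0.2, 0.6, 0.2]
grip_width: 0.1
1.15 [ 545.43225029 -107.89701448  140.716929  ] [ 7.59248602e-01  6.50799935e-01 -6.73637438e-04 -7.42274888e-04] [0.17908105 0.58212787 0.22785677] 0.05350147020105881
```

View pics/scene1Z.png

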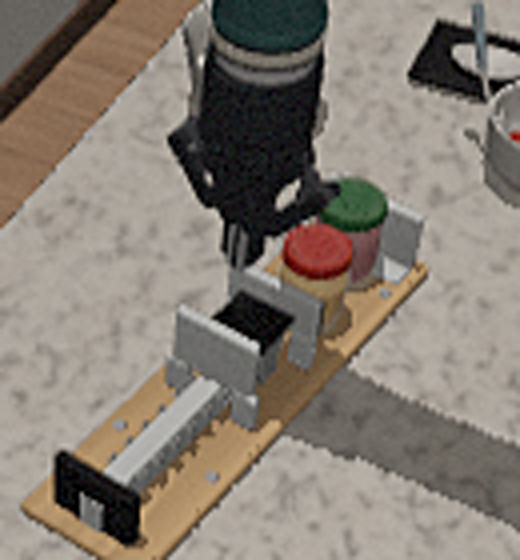

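View pics/side1Z.png

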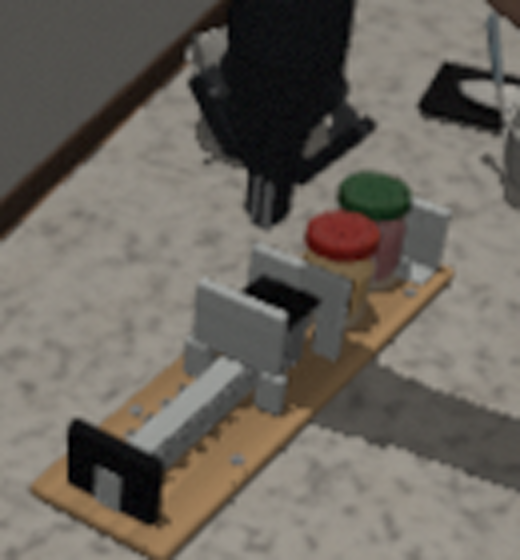

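View pics/wrist1.png

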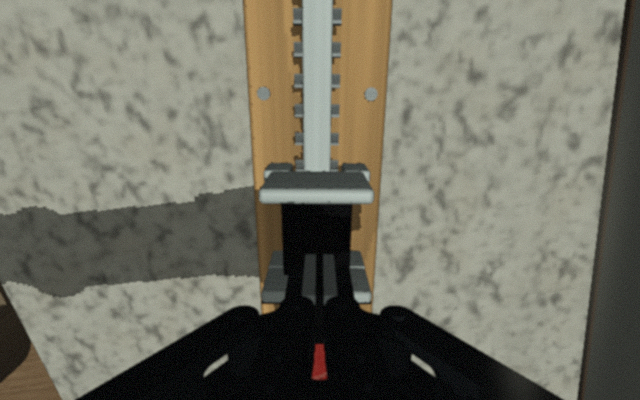

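The wrist view shows the bar upright. The push plate top spans x=262–372 at y=190–203, centred on the fingers (x≈319), and the face plate top is at y=291–302. I'll check the distances along the bar.

```bash
python3 - <<'E'
from h import *
np.set_printoptions(precision=1,suppress=True)
w=cam('wrist');s=r.observe();T=s['tcp_pos'];e=np.array([.153,.988,0]);x=np.array([.988,-.153,0])
for p,z in(((262,190),96),((372,190),96),((262,203),96),((372,203),96),((262,302),82),((371,302),82),((262,291),82),((371,291),82)):
    d=plane(w,p,z)-T;print(p,z,'along',d@e,'across',d@x)
i=cv2.imread('pics/wrist1.png'); cv2.imwrite('pics/w1Z.png',cv2.resize(i[150:330,230:410],None,fx=3,fy=3,interpolation=cv2.INTER_CUBIC))
E
```

```text
(262, 190) 96 along 28.327238599011658 across -34.25823530370768
(372, 190) 96 along 28.2634044176841 across 31.100496325924425
(262, 203) 96 along 20.201355729668357 across -34.70883949977713
(372, 203) 96 along 20.133039456819166 across 31.509246642637862
(262, 302) 82 along -59.222728084727386 across -41.39316970215965
(371, 302) 82 along -59.34048508245827 across 36.936009231054626
(262, 291) 82 along -50.09482862939121 across -40.88700072802989
(371, 291) 82 along -50.20669639489344 across 36.48559422650382
```

View pics/w1Z.png

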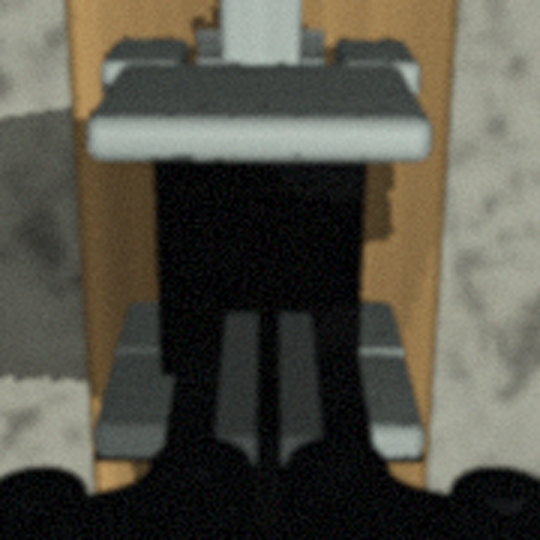

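The push face is about 20 mm ahead of the tool axis, so about 9 mm clear of the finger. The lateral offset is under 2 mm. Pressing straight down now.

```bash
python3 -m crank '[{"slide":[0,0,-0.02],"spin":0,"jaw":0},{"slide":[0,0,-0.045],"spin":0,"jaw":0},{"slide":[0,0,-0.062],"spin":0,"jaw":0},{"slide":[0,0,-0.07],"spin":0,"jaw":0},{"slide":[0,0,-0.074],"spin":0,"jaw":0},{"slide":[0,0,-0.078],"spin":0,"jaw":0},{"slide":[0,0,-0.081],"spin":0,"jaw":0},{"slide":[0,0,-0.084],"spin":0,"jaw":0},{"slide":[0,0,-0.085],"spin":0,"jaw":0},{"slide":[0,0,-0.085],"spin":0,"jaw":0},{"slide":[0,0,-0.085],"spin":0,"jaw":0}]'
```

```text
time: 2.22
tcp_pos: [546.2, -107.9, 56.8]
ee_rot: [0.759, 0.651, 0.0, 0.0]
contact_force: [-1.1, 0.5, 5.0]
grip_width: 0.0
```

```bash
python3 -m crank '[{"slide":[0,0,-0.001],"spin":0,"jaw":0},{"slide":[0,0,-0.002],"spin":0,"jaw":0},{"slide":[0,0,-0.002],"spin":0,"jaw":0},{"slide":[0,0,-0.002],"spin":0,"jaw":0}]'
```

```text
time: 2.55
tcp_pos: [546.3, -107.9, 55.9]
ee_rot: [0.759, 0.651, 0.0, 0.0]
contact_force: [-3.7, 1.9, 15.3]
grip_width: 0.2
```

It bottomed out: z is 55.9 and the force is 15 N. Now pushing along the bar.

```bash
python3 -m crank '[{"slide":[0.0005,0.003,0],"spin":0,"jaw":0},{"slide":[0.0012,0.008,0],"spin":0,"jaw":0},{"slide":[0.002,0.013,0],"spin":0,"jaw":0},{"slide":[0.0029,0.019,0],"spin":0,"jaw":0},{"slide":[0.0039,0.025,0],"spin":0,"jaw":0},{"slide":[0.0048,0.031,0],"spin":0,"jaw":0},{"slide":[0.0057,0.037,0],"spin":0,"jaw":0},{"slide":[0.0067,0.043,0],"spin":0,"jaw":0},{"slide":[0.0074,0.048,0],"spin":0,"jaw":0},{"slide":[0.008,0.052,0],"spin":0,"jaw":0},{"slide":[0.0085,0.055,0],"spin":0,"jaw":0},{"slide":[0.0085,0.055,0],"spin":0,"jaw":0}]'
python3 - <<'E'
from h import *
i=imaging.camera('wrist')[:,:,::-1]; cv2.imwrite("pics/wrist2.png",i); print(r.observe()['tcp_pos'])
E
```

```text
time: 3.55
tcp_pos: [555.0, -53.4, 55.9]
ee_rot: [0.759, 0.651, 0.0, 0.001]
contact_force: [-3.9, 0.3, 15.9]
grip_width: 0.1
[555.03213923 -53.36114435  55.92303391]
```

View pics/wrist2.png

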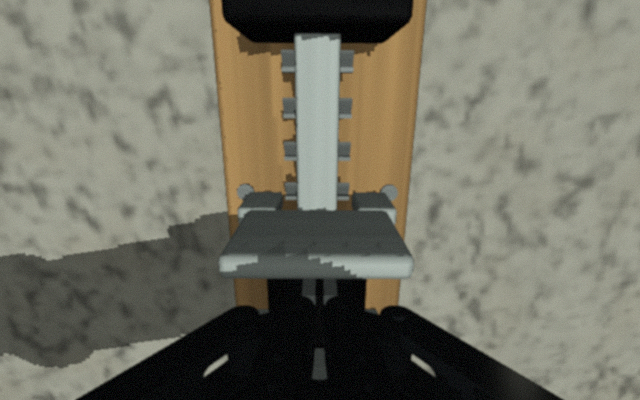

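The jaw follows: the push plate top is at y≈255–277 and the stop at y≈40. Continuing, and slowing near the stop.

```bash
python3 -m crank '[{"slide":[0.0005,0.003,0],"spin":0,"jaw":0},{"slide":[0.0012,0.008,0],"spin":0,"jaw":0},{"slide":[0.002,0.013,0],"spin":0,"jaw":0},{"slide":[0.0029,0.019,0],"spin":0,"jaw":0},{"slide":[0.0039,0.025,0],"spin":0,"jaw":0},{"slide":[0.0048,0.031,0],"spin":0,"jaw":0},{"slide":[0.0057,0.037,0],"spin":0,"jaw":0},{"slide":[0.0067,0.043,0],"spin":0,"jaw":0},{"slide":[0.0074,0.048,0],"spin":0,"jaw":0},{"slide":[0.0082,0.053,0],"spin":0,"jaw":0},{"slide":[0.0088,0.057,0],"spin":0,"jaw":0},{"slide":[0.0093,0.06,0],"spin":0,"jaw":0},{"slide":[0.0093,0.06,0],"spin":0,"jaw":0}]'
python3 - <<'E'
from h import *
i=imaging.camera('wrist')[:,:,::-1]; cv2.imwrite("pics/wrist3.png",i)
E
```

```text
time: 4.68
tcp_pos: [564.6, 6.9, 56.0]
ee_rot: [0.759, 0.651, 0.001, 0.001]
contact_force: [-3.3, 0.1, 14.2]
grip_width: 0.1
```

View pics/wrist3.png

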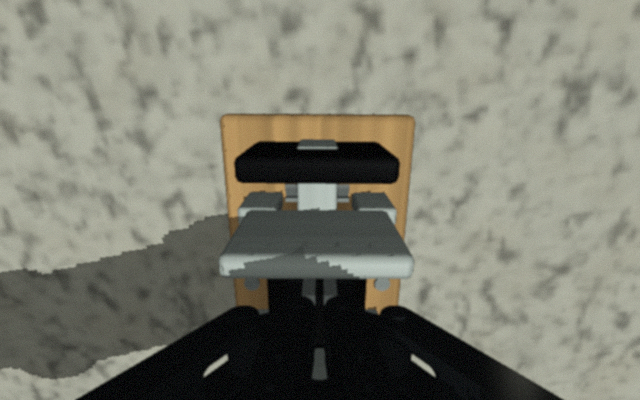

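About 10 mm is left between the jaw feet (y≈193) and the stop (y≈182). Creeping on.

```bash
python3 -m crank '[{"slide":[0.0003,0.002,0],"spin":0,"jaw":0},{"slide":[0.0006,0.004,0],"spin":0,"jaw":0},{"slide":[0.0009,0.006,0],"spin":0,"jaw":0},{"slide":[0.0012,0.008,0],"spin":0,"jaw":0},{"slide":[0.0015,0.01,0],"spin":0,"jaw":0},{"slide":[0.0015,0.01,0],"spin":0,"jaw":0}]'
python3 -m crank '[{"slide":[0.0003,0.002,0],"spin":0,"jaw":0},{"slide":[0.0005,0.003,0],"spin":0,"jaw":0},{"slide":[0.0006,0.004,0],"spin":0,"jaw":0},{"slide":[0.0006,0.004,0],"spin":0,"jaw":0}]'
```

```text
time: 5.23
tcp_pos: [565.5, 11.8, 55.9]
ee_rot: [0.76, 0.649, -0.001, 0.002]
contact_force: [-3.9, -7.6, 14.8]
grip_width: -0.1
time: 5.57
tcp_pos: [566.6, 15.3, 55.9]
ee_rot: [0.761, 0.649, -0.001, 0.003]
contact_force: [-3.4, -7.6, 14.2]
grip_width: -0.5
```

```bash
python3 - <<'E'
from h import *
i=imaging.camera('wrist')[:,:,::-1]; cv2.imwrite("pics/wrist4.png",i[100:330,190:450].repeat(2,0).repeat(2,1))
E
```

```text
(no output)
```

View pics/wrist4.png

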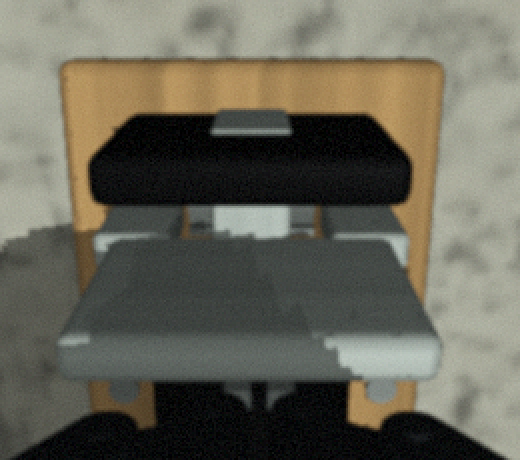

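The jaw feet look hidden at the stop and the finger is slipping on the plate. I'll continue until the finger meets the push plate and the force rises firmly.

```bash
python3 -m crank '[{"slide":[0.0003,0.002,0],"spin":0,"jaw":0},{"slide":[0.0006,0.004,0],"spin":0,"jaw":0},{"slide":[0.0006,0.004,0],"spin":0,"jaw":0}]'
python3 -m crank '[{"slide":[0.0002,0.001,0],"spin":0,"jaw":0},{"slide":[0.0003,0.002,0],"spin":0,"jaw":0},{"slide":[0.0003,0.002,0],"spin":0,"jaw":0}]'
```

```text
time: 5.87
tcp_pos: [567.0, 16.8, 55.9]
ee_rot: [0.761, 0.648, -0.002, 0.004]
contact_force: [-3.3, -12.7, 15.1]
grip_width: -0.1
time: 6.12
tcp_pos: [567.0, 16.9, 55.9]
ee_rot: [0.762, 0.648, -0.003, 0.004]
contact_force: [-3.1, -16.3, 14.5]
grip_width: -0.4
```

```bash
python3 - <<'E'
from h import *
a=imaging.camera('scene')[:,:,::-1]; b=imaging.camera('side')[:,:,::-1]
f=lambda i,x,y:cv2.resize(i[y:y+125,x:x+100],None,fx=4,fy=4,interpolation=cv2.INTER_CUBIC)
cv2.imwrite("pics/ss5.png",np.hstack([f(a,295,120),f(b,305,110)]))
E
```

```text
(no output)
```

View pics/ss5.png

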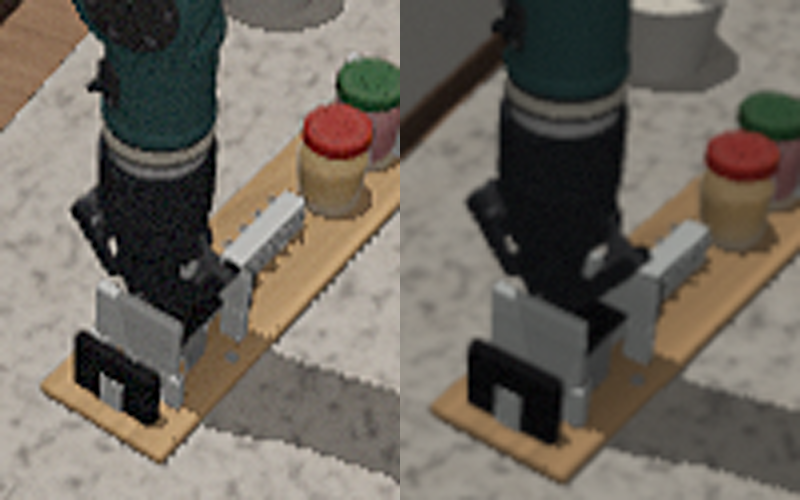

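```bash
python3 - <<'E'
from h import *
e=np.array([.153,.988,0])
sc=cam('scene');sd=cam('side')
for c,a,b in((sc,[(344,166),(364,177.2)],[(319.4,190.5),(340.6,200.9)]),(sd,[(354.6,159.6),(376.6,169)],[(328,180.2),(351.2,191)])):
    A=np.mean([plane(c,p,96) for p in a],0);B=np.mean([plane(c,p,96) for p in b],0);print(A,B,(B-A)@e)
s=r.observe();print(s['tcp_pos'],s['contact_force'])
w=cam('wrist')
# latest wrist: push plate top rows (crop/2+offset)
i=imaging.camera('wrist');cv2.imwrite('pics/wrist6.png',i[100:330,190:450,::-1].repeat(2,0).repeat(2,1))
E
```

```text
[549.87961299 -81.18059654  96.        ] [566.90893277  35.56752585  96.        ] 117.95263084349153
[547.84416726 -84.26875924  96.        ] [568.42077026  32.92051033  96.        ] 118.93121859712689
[566.94350122  16.83174591  55.89660779] [ -3.65666631 -15.8067609   14.67977078]
```

View pics/wrist6.png

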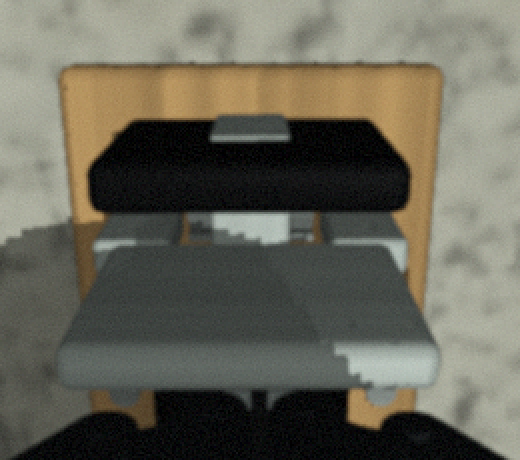

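```bash
python3 - <<'E'
from h import *
np.set_printoptions(precision=1,suppress=True)
e=np.array([.153,.988,0])
s=dict(r.observe())
def m(pos,q,items):
    q=np.array(q);st={'tcp_pos':np.array(pos),'ee_rot':q/np.linalg.norm(q)};c=cam('wrist',st)
    for n,uv,z in items: print(n,round(float((plane(c,uv,z)-[543,-120,0])@e),1),end='  ')
    print()
m([545.4,-107.9,140.7],[.7592,.6508,-.0007,-.0007],[('push',(317,203),96)])
m([555,-53.4,55.9],[.759,.651,0,.001],[('push',(317,277),96),('stop front top',(317,42),64)])
m([564.6,6.9,56],[.759,.651,.001,.001],[('push',(317,277),96),('stopfront top',(317,152+4),64),('stop low',(317,183),12)])
m([566.6,15.3,55.9],[.761,.649,-.001,.003],[('push',(317,290),96),('stop top',(317,100+162/2),64)])
m(s['tcp_pos'],s['ee_rot'],[('push',(317,294),96),('stop top',(317,100+168/2),64)])
E
```

```text
push 33.0  
push 88.7  stop front top 168.0  
push 149.6  stopfront top 186.9  stop low 161.9  
push 153.3  stop top 185.1  
push 153.4  stop top 185.4
```

Jaw travel measures about 120 mm. From a start of up to 6 mm, that matches home at 126. I'll verify by pushing harder.

```bash
python3 -m crank '[{"slide":[0.0003,0.002,0],"spin":0,"jaw":0},{"slide":[0.0006,0.004,0],"spin":0,"jaw":0},{"slide":[0.0006,0.004,0],"spin":0,"jaw":0},{"slide":[0.0006,0.004,0],"spin":0,"jaw":0},{"slide":[0.0006,0.004,0],"spin":0,"jaw":0}]'
```

```text
time: 6.68
tcp_pos: [566.9, 16.9, 55.9]
ee_rot: [0.763, 0.647, -0.004, 0.005]
contact_force: [-4.3, -21.4, 14.9]
grip_width: 0.0
```

It is rigidly home: 21 N and no movement. I'll ease the push part way, lift straight until clear of the release, back off the push plate, then raise.

```bash
python3 -m crank '[{"slide":[-0.0003,-0.002,0],"spin":0,"jaw":0},{"slide":[-0.0006,-0.004,0],"spin":0,"jaw":0},{"slide":[-0.0006,-0.004,0.003],"spin":0,"jaw":0},{"slide":[-0.0006,-0.004,0.007],"spin":0,"jaw":0},{"slide":[-0.0006,-0.004,0.011],"spin":0,"jaw":0},{"slide":[-0.0006,-0.004,0.016],"spin":0,"jaw":0},{"slide":[-0.0006,-0.004,0.022],"spin":0,"jaw":0},{"slide":[-0.0006,-0.004,0.022],"spin":0,"jaw":0},{"slide":[-0.0015,-0.01,0.022],"spin":0,"jaw":0},{"slide":[-0.0028,-0.018,0.024],"spin":0,"jaw":0},{"slide":[-0.0028,-0.018,0.034],"spin":0,"jaw":0},{"slide":[-0.0028,-0.018,0.055],"spin":0,"jaw":0},{"slide":[-0.0028,-0.018,0.085],"spin":0,"jaw":0},{"slide":[-0.0028,-0.018,0.12],"spin":0,"jaw":0},{"slide":[-0.0028,-0.018,0.15],"spin":0,"jaw":0},{"slide":[-0.0028,-0.018,0.17],"spin":0,"jaw":0},{"slide":[-0.0028,-0.018,0.17],"spin":0,"jaw":0},{"slide":[-0.0028,-0.018,0.17],"spin":0,"jaw":0}]'
python3 - <<'E'
from h import *
for n in("scene","side","wrist"):
    i=imaging.camera(n)[:,:,::-1]; cv2.imwrite(f"pics/{n}7.png",i)
    if n=='scene':a=i
    if n=='side':b=i
f=lambda i,x,y:cv2.resize(i[y:y+125,x:x+100],None,fx=4,fy=4,interpolation=cv2.INTER_CUBIC)
cv2.imwrite("pics/ss7.png",np.hstack([f(a,310,120),f(b,320,110)]))
s=r.observe();print(s['time'],s['tcp_pos'],s['contact_force'])
E
```

```text
time: 8.18
tcp_pos: [566.0, 14.0, 226.4]
ee_rot: [0.759, 0.651, 0.002, 0.001]
contact_force: [-0.6, -0.3, -0.1]
grip_width: 0.3
8.3333 [563.672273    13.42324765 223.33316337] [-0.48177121  0.19525511 -0.14211797]
```

View pics/ss7.png

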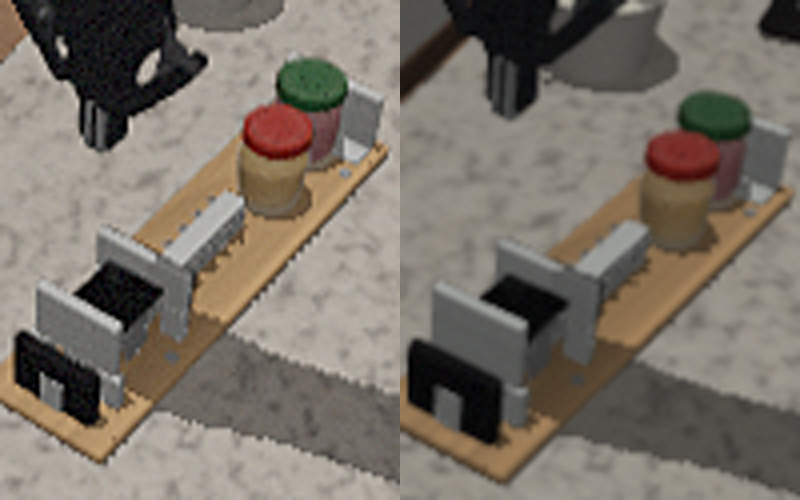

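View pics/wrist7.png

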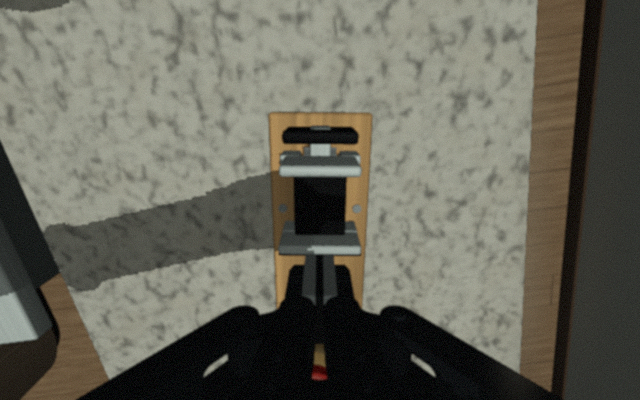

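View pics/scene7.png

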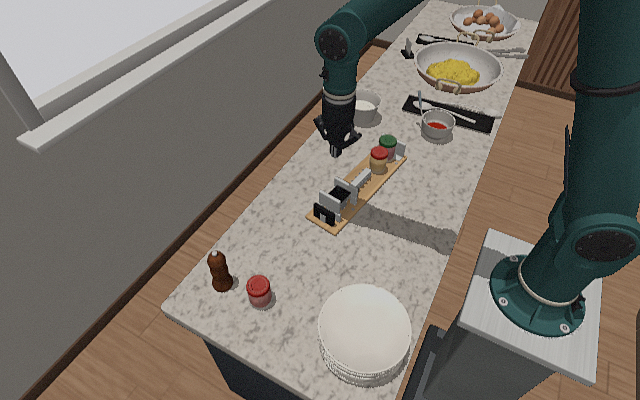

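Scene and side show the jaw at the stop and the release at rest under no tool. The jars are at their former pixels: red lid (379,153), green (388,142), jar_c (259,290), mill (220,272). Checking the jaw position and release height, and comparing the jars before and after.

```bash
python3 - <<'E'
from h import *
np.set_printoptions(precision=1,suppress=True)
e=np.array([.153,.988,0]);c=cam('wrist');o=np.array([543,-120,0])
f=lambda uv,z:round(float((plane(c,uv,z)-o)@e),1)
print('push',f((319,175),96),'stop top',f((319,130),64))
w=abs(plane(c,(294,234),0)-0)
for z in(56,67): print('release width if z=',z, np.linalg.norm(plane(c,(294,215),z)-plane(c,(346,215),z)))
sc=cam('scene');sd=cam('side')
print(tri([sc,sd],[(350.5,192),(362,186.2)]),tri([sc,sd],[(338.2,185.5),(348,177.5)]))
for n in('scene','side'):
    A=cv2.imread(f'pics/{n}0.png');B=cv2.imread(f'pics/{n}7.png')
    def cen(I,name):
        h=cv2.cvtColor(I,cv2.COLOR_BGR2HSV)
        m=(h[...,1]>120)&(((h[...,0]<6)|(h[...,0]>174)) if name!='g' else (h[...,0]>45)&(h[...,0]<80))&(h[...,2]>50)
        k,l,st,ce=cv2.connectedComponentsWithStats(m.astype('uint8'));return [(ce[j].round(1).tolist(),int(st[j,4])) for j in range(1,k) if st[j,4]>40]
    for q in'rg': print(n,q,cen(A,q),cen(B,q))
    d=np.abs(A[230:310,195:285].astype(int)-B[230:310,195:285]).max(2);print('diff mill/jarc region',(d>40).sum())
E
```

```text
push 153.2 stop top 187.0
release width if z= 56 52.02636734856983
release width if z= 67 50.177741594270806
(array([534.8, -35.9,  59.3]), [1.2665701388755939, 1.2665701388756703]) (array([566.4, -14.1,  90.7]), [0.022946202939034148, 0.02294620293904125])
scene r [([437.0, 125.4], 72), ([379.0, 152.5], 188), ([257.5, 286.0], 409)] [([437.1, 125.4], 73), ([379.1, 152.5], 189), ([257.6, 286.0], 410)]
scene g [] []
diff mill/jarc region 12
side r [([390.5, 148.6], 184), ([259.4, 276.4], 524)] [([390.5, 148.7], 183), ([259.4, 276.4], 525)]
side g [] []
diff mill/jarc region 21
```

```bash
python3 - <<'E'
import cv2,numpy as np
f=lambda n:cv2.resize(cv2.imread(f'pics/{n}.png')[90:260,250:390],None,fx=3,fy=3,interpolation=cv2.INTER_CUBIC)
cv2.imwrite('pics/w7Z.png',f('wrist7'))
E
```

```text
(no output)
```

View pics/w7Z.png

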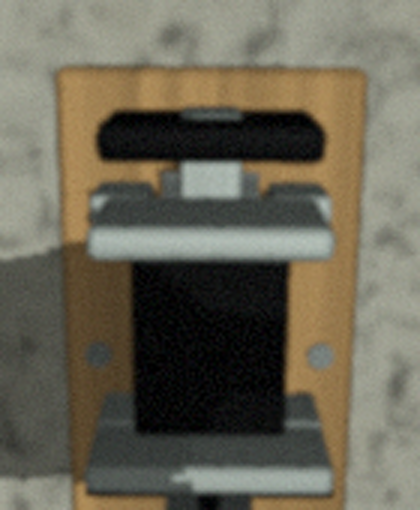

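The feet's back ends at zoom y≈185 and the stop's edge at y≈160 need a check for a real gap.

```bash
python3 - <<'E'
from h import *
e=np.array([.153,.988,0]);s=r.observe();o=np.array([543,-120,0])
c=cam('wrist',dict(s))
print(s['time'],s['tcp_pos'],(c[1].T@-c[2]).round(0))
f=lambda uv,z:round(float((plane(c,uv,z)-o)@e),1)
print('stop lower edge z64',f((321,143.3),64),'z12',f((321,143.3),12),'stop upper edge z64',f((321,127.5),64))
for z in(20,30,40,50): print('foot back z',z,f((290,151.7),z))
print('teethlike z42',f((321,90+170/3),42),f((321,90+195/3),42), 'board far end z12',f((321,90+68/3),12))
cv2.imwrite('pics/sz.png',cv2.resize(cv2.imread('pics/scene7.png')[170:240,300:360],None,fx=9,fy=8,interpolation=cv2.INTER_CUBIC))
E
```

```text
8.3333 [563.672273    13.42324765 223.33316337] [576.  94. 366.]
stop lower edge z64 175.1 z12 167.9 stop upper edge z64 189.2
foot back z 20 160.3
foot back z 30 161.9
foot back z 40 163.6
foot back z 50 165.2
teethlike z42 168.8 160.6 board far end z12 199.4
```

View pics/sz.png

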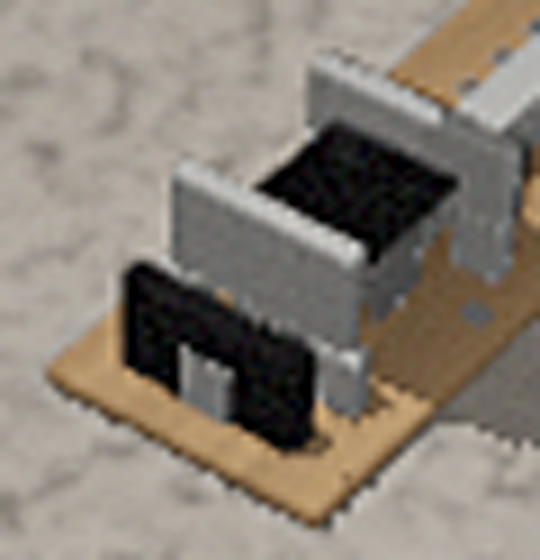

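I can't settle the gap between feet and stop from this angle, because the stop's top edge overhangs the view. I'll look straight down on the gap, which is cheap in time.

```bash
python3 -m crank '[{"slide":[-0.002,-0.015,0],"spin":0,"jaw":0},{"slide":[-0.005,-0.035,0],"spin":0,"jaw":0},{"slide":[-0.008,-0.055,0],"spin":0,"jaw":0},{"slide":[-0.008,-0.055,0],"spin":0,"jaw":0},{"slide":[-0.008,-0.055,0],"spin":0,"jaw":0}]'
python3 - <<'E'
from h import *
s=r.observe();i=imaging.camera('wrist')[:,:,::-1]; cv2.imwrite("pics/wrist8.png",i); 
cv2.imwrite("pics/wrist8Z.png",cv2.resize(i[40:240,240:400],None,fx=3,fy=3,interpolation=cv2.INTER_CUBIC)); print(s['time'],s['tcp_pos'].tolist(),s['ee_rot'].tolist())
E
```

```text
time: 8.75
tcp_pos: [555.6, -43.2, 223.0]
ee_rot: [0.76, 0.65, -0.001, -0.001]
contact_force: [-0.4, 0.4, 0.6]
grip_width: -0.1
8.75 [555.5690140894094, -43.17464717128181, 222.97010228875538] [0.7601821609876912, 0.6497084937614904, -0.0011669559486805442, -0.0007703661940981609]
```

View pics/wrist8Z.png

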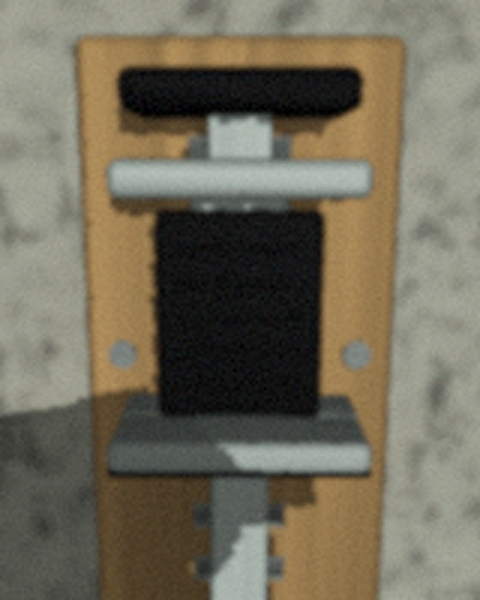

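```bash
python3 - <<'E'
from h import *
e=np.array([.153,.988,0]);o=np.array([543,-120,0])
s=r.observe();c=cam('wrist',dict(s))
f=lambda uv,z:round(float((plane(c,uv,z)-o)@e),1)
Z=lambda v:(320,40+v/3)
print('cam',((c[1].T@-c[2])-o)@e)
print('stop far/near z64',f(Z(70),64),f(Z(115),64),'z12',f(Z(115),12))
print('push rear/front z96',f(Z(160),96),f(Z(197),96))
print('small block far/near z42',f(Z(138),42),f(Z(158),42))
print('teeth z42',[f(Z(v),42) for v in(505,525,558,580)])
print('faceplate jars edge z82',f(Z(473),82),f(Z(445),82),'release',f(Z(212),67),f(Z(415),67),'board end',f(Z(38),12))
E
```

```text
cam 161.29803592636225
stop far/near z64 186.5 174.7 z12 177.0
push rear/front z96 162.4 153.2
small block far/near z42 169.0 163.2
teeth z42 [49.5, 42.2, 29.8, 21.4]
faceplate jars edge z82 73.5 82.2 release 148.2 87.7 board end 200.4
```

The travel measures 120 mm from a start of 0–6 mm. The jaw took 21 N without moving while the release was fully down, and the teeth could only block at 7 + 20k mm, so it is at its home limit. It has not moved since letting go: the push face is still at 153.2. The release is up and the jars are unmoved.

```bash
python3 - <<'E'
from plant import r
print(r.hand_in())
E
```

```text
the job is handed in; nothing more can be done
None
```

I pressed the release plate fully down with the shut fingers, pushed the jaw back until it would not go further, then let go. I handed the job in at about 8.8 s. I believe the jaw is home, but one measurement did not fit neatly.

- **Release:** it bottomed out at z = 55.9 mm with about 15 N and stayed down for the whole push. After letting go, its outline from above (about 50 by 60 mm) fits the raised height of 67 mm. A two-view check of that height was too noisy to use.
- **Jaw:** it travelled about 120 mm, and the task's figures call for 120–126 mm from its start. With the release still down, it did not move under a 21 N push. It has stayed at the same spot since (153.2 mm against 153.4 mm along the bar).
- **Unresolved gap:** from above there is still about 12 mm between the push plate's back and the black stop. I could not see what part of the jaw touches the stop. I judged it home from the rigid resistance and the travel, not from visible contact.
- **Jars and mill:** the red lids of jar_b and jar_c moved by 0.1 pixel or less. The area around jar_c and the mill was unchanged. The colour check found no green lid, so jar_a was judged by eye only. It looked unmoved.
- **Arm:** it ended clear of everything, with contact force near zero.

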